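# Lock a speed sensor unit into its test drive

### The arm

A 7-joint arm with a two-finger parallel gripper is mounted at the origin on the work surface. World frame = base frame: x ahead of the robot, y to its left, z up, the work surface at z = 0. Lengths are in m, angles in rad, forces in N, time in s.
With the tool pointing down it reaches from about 0.4 to 0.85 m from the base axis. Payload 10.4 kg.
Tool frame: the origin (TCP) lies on the centre line of the jaws, within the pads' length; the fingertips stand 19 mm ahead of it and the grasp point (between the pads) is the TCP; z points along the fingers, y is the line along which they close (so a half turn about z gives the same grasp; the last joint's range is limited). The gripper opens to 87 mm and grips with 3 to 60 N. Pads are 19 mm wide; open, the fingers measure 117 mm over their backs; the gripper's body (75 mm by 190 mm) begins 51 mm behind the grasp point.
Start: joints at [-1.306, 0.332, -0.065, 1.46, 0.022, 1.35, -0.088], TCP at [0.177, 0.599, 0.242] pointing down, gripper open.
Joint ranges: [-2.6, 2.6], [-0.5, 2.12], [-1.47, 1.34], [0.16, 2.42], [-1.27, 4.41], [0.06, 2.06], [-2.6, 2.6]. Speed limits (rad/s): [2.22, 2.22, 2.79, 2.79, 3.14, 3.14, 3.14].

### API

Orientations are given as a rotation vector (axis times angle).
In Python, from plant import manip gives the robot as it stands.
- The arm moves only by the tool drive_effector, called after "Request:" by a JSON object that holds its "method" and its "body". Schema: {"type":"object","properties":{"deltas":{"type":"array","items":{"type":"number"},"minItems":7,"maxItems":56},"squeeze":{"type":"number"},"only":{"type":"string"},"quiet":{"type":"boolean"},"lines":{"type":"string"}},"required":["deltas"],"additionalProperties":false}. deltas is one flat list of numbers that holds 1 to 8 rows one after another, with no inner brackets; each row has 7 numbers: a rotation vector rx, ry, rz in a scale on which 1.0 is 120 degrees, then dx, dy, dz in shares of 0.5 m (1.0 is 0.5 m), then the finger opening in m; each row is the pose to reach, as a shift and turn from the pose commanded when the call began, along the tool's axes at that moment; what a row does not reach only later rows make up. A row lasts 1/8 s, in which the tool goes at most 0.0625 m and 0.188 rad, less where a joint would pass 70% of its speed; a pose out of reach is approached as far as the arm can. The fingers move at their own pace and stop on an object; squeeze is the grip in N (left out, the last holds). Time passes only in rows, so rows that do not move let the fingers close. The tool returns the time, the measured TCP pose, the force, the opening and the grip force at its end. only (a regular expression) keeps the lines of the reply that match it, lines (a string "A,B") keeps lines A to B, and quiet returns only ok. No shift or turn number may pass 1 either way. Input that does not fit is refused with a message, and nothing moves.
- manip.read_state(): the state, without advancing time (a new reading comes with each control period).
- manip.snapshot(name): name is "scene" or "side" or "wrist"; returns a dict with "img" (420x560x3 uint8, red, green, blue), "fx", "fy", "cx", "cy" (pixels), "k1" (the pictures are not rectified: a ray, as slopes to the right and down, at radius r is drawn at 1 + k1 r^2 times it, then the intrinsics apply), "rvec" (rotation vector, rad) and "tvec" (3), from world to camera coordinates, as OpenCV has them. Camera axes: x right, y down, z forward; pixel columns grow to the right and rows downward; lengths in m; the calibration is good to about 2 mm. A picture is of the moment at which its call begins. There is no depth.
- manip.hand_in(): hands the job in; it is judged then, once.
The state is a dict: "time_s": time; "joint_positions": joint angles; "joint_velocities": joint speeds; "joint_efforts": joint torques, N m; "tcp_pos": TCP position; "tool_rot": TCP orientation; "wrist_force": force on the tool from outside, world axes, zero at the start; "wrist_torque": the same for the moment, N m; "opening": finger opening in m; "finger_force": force on a finger pad.
Only numpy, scipy, OpenCV 4.12 (cv2) and the standard library are available. Lean on these libraries where they do the work, as an engineer would, in place of code of your own. Each camera call takes 0.05 s, during which the arm holds its last target. There are 200 camera calls.

### The job

Take the blue-headed speed sensor unit out of the wooden storage block and lower it upright into the pocket of the green test drive stand, gently turning it until its drive tang finds the slot of the coupling and it drops fully home. Then swing the locking lever shut over it against its stop and let go; do not force the unit down, and leave everything else on the bench where it is.

Things in the scene. Friction and masses are not known exactly. Their poses are not given: they have to be found in the camera images.
- unit: Axle speed sensor unit, 113 mm tall, about 0.5 kg, upright, z its long axis. Origin: centre of the lower end face of its drive tang. From below: steel tang 30 (x) x 10 (y) mm, z 0-12 mm; round spigot 56 mm dia, z 12-60, foot bevelled 4 mm; flange 74 mm dia, z 60-68; square blue head to grip it by, z 68-113. The tang fits either way round (half a turn is the same).
- unit_head (a point): Centre of the unit's square blue head, 44 x 44 mm with faces along unit x and y, 45 mm tall; this point is 90.5 mm above the unit's origin. A yellow stripe on top of the head runs along unit x, the long way of the tang.
- holder: Light wooden storage block, 110 x 110 x 72 mm, fixed; origin: centre of its underside. In its middle a hole 63 mm dia, 66 mm deep, in which the unit stands at the start, flange on the block's top (unit's origin 12 mm above the block's). Draw the unit straight up by 65 mm to clear it.
- stand: Green test drive stand, fixed; origin on the pocket's axis at bench level, z up. Green block 120 x 120 mm, top at z = 80 mm, on a base plate 170 (x) x 240 mm (y -90 to +150), 12 mm thick; a steel post 32 mm dia at y = +85 mm carries the lever. Fully home, the unit's flange lies on the block's top and the unit's origin is 20 mm above the stand's.
- pocket (a point): Centre of the pocket's mouth, on the stand's top face. Round pocket 59 mm diameter, upright: 1.5 mm play all round the unit's spigot.
- coupling_top (a point): Centre of the brass coupling's top face in the pocket, 50 mm below the mouth, 30 mm above the stand's origin. Across it an open slot 33 x 13 mm, 12.5 mm deep, for the tang. Its direction differs each time and is NOT measured (this point's axes are the stand's): its long way lies within 0.72 rad either side of the stand's x axis. It is stiff to turn (0.5 Nm): turn the unit to match it.
- lever_hinge (a point): On the lever's upright hinge axis, 85 mm from the pocket's axis towards the stand's +y, 136 mm above the bench: the height of the lever's underside. The lever passes 3 mm over a unit that is fully home, and strikes the head of one whose tang still rests on the coupling (it then stands 10 mm proud; tang and slot must match to about 0.09 rad to drop in).
- lever_knob (a point): Top centre of the lever's upright red knob, 22 mm diameter, 48 mm tall. This point is 196 mm above the bench and 133 mm from the hinge axis. The knob stands on a flat steel lever 24 mm wide and 10 mm thick (26 mm round under the knob).
- lever (a joint): Angle q of the locking lever, rad. 0: shut against its stop, pointing along the stand's -y over the pocket, knob 48 mm beyond the pocket's axis. It grows as the lever swings open, level, towards the stand's -x (knob from hinge: (-sin q, -cos q) in the stand's x, y), up to 2.0; starts at 1.2 to 1.8. Light friction (0.15 Nm, 1.2 N at the knob); it stays where it is left.
- spanner: Steel spanner, 170 mm, lying on the bench; bystander, leave it where it is.
- tin: Tin with a yellow band, 54 mm diameter, 85 mm tall; bystander, leave it where it is.
- hammer: Hammer, 260 mm, lying on the bench; bystander, leave it where it is.
- file: Flat file with wooden handle, 320 mm, lying on the bench; bystander, leave it where it is.
- pot: Open dark steel pot, 80 mm diameter, 80 mm tall; bystander, leave it where it is.
- bush: Brass bush, 60 mm outside, 30 mm tall; bystander, leave it where it is.
- gauge_block: Red painted steel block, 60 x 50 x 35 mm; bystander, leave it where it is.

How it is judged:
On the way:
1. the unit is fully home in the pocket, its tang in the coupling's slot, while the lever is still open (more than 0.9 rad) (z of unit in the frame of stand between 0.016 and 0.0225 m and horizontal distance between unit and stand below 0.004 m and angle between unit's own z axis and vertical below 0.05 rad and value of joint lever above 0.9 rad), for 0.2 s.
At the end, for the whole second after the job is handed in: The unit stands upright (within 0.05 rad) fully home in the stand's pocket: its origin at most 22.5 mm above the stand's origin (20 mm is flange on block) and within 4 mm of the pocket's axis; the lever is shut to within 0.1 rad of its stop; both are at rest (z of unit in the frame of stand between 0.016 and 0.0225 m and horizontal distance between unit and stand below 0.004 m and angle between unit's own z axis and vertical below 0.05 rad and value of joint lever below 0.1 rad and linear speed of unit below 0.02 m/s and velocity of joint lever below 0.05 rad/s); the robot touches nothing.
It fails at once if the unit is forced into the stand with more than 120 N (contact force between unit and stand above 120 N).
It fails at once if a bystander on the bench is moved more than 30 mm (distance of any of spanner, tin, hammer, file, pot, bush, gauge_block from where it was at the start of the episode above 0.03 m).
It also fails if it takes over 72 s, if anything falls off the work surface, if the arm or the gripper's body presses on something with over 40 N, if the wrist force passes 120 N, or if a joint passes its speed limit or range.

## Working session

There is one attempt and no reset: what is moved stays moved. The work goes in short steps, Python scripts to look and compute and a tool call to move; the robot and the scene stay as the last step left them, time stands still between calls to the robot, and variables do not carry over. Pictures are saved under pics/ and viewed, at most 10 in all, crops included, and the job is handed in when it is done.

```bash
ls; mkdir -p pics; cat > h.py <<'E'
import numpy as np, cv2, json, pickle
from plant import manip
from scipy.spatial.transform import Rotation as R
def snap(name,tag):
    s=manip.snapshot(name); pickle.dump(s,open(f'pics/{tag}.pkl','wb'))
    cv2.imwrite(f'pics/{tag}.png',s['img'][:,:,::-1]); return s
def load(tag): return pickle.load(open(f'pics/{tag}.pkl','rb'))
def cam(s):
    K=np.array([[s['fx'],0,s['cx']],[0,s['fy'],s['cy']],[0,0,1.]]); return K,np.array([s['k1'],0,0,0,0.])
def ray(s,uv):
    K,D=cam(s); p=cv2.undistortPoints(np.array([[uv]],float),K,D)[0,0]
    M=R.from_rotvec(np.ravel(s['rvec'])).as_matrix(); t=np.ravel(s['tvec'])
    d=M.T@np.array([p[0],p[1],1]); return -M.T@t, d/np.linalg.norm(d)
def atz(s,uv,z): o,d=ray(s,uv); return o+d*(z-o[2])/d[2]
def tri(*obs):
    A=0;b=0;L=[]
    for s,uv in obs:
        o,d=ray(s,uv);P=np.eye(3)-np.outer(d,d);A=A+P;b=b+P@o;L.append((o,P))
    x=np.linalg.solve(A,b); return x,[round(1000*np.linalg.norm(P@(x-o)),1) for o,P in L]
def proj(s,X):
    K,D=cam(s); return cv2.projectPoints(np.atleast_2d(np.array(X,float)),np.array(s['rvec'],float),np.array(s['tvec'],float),K,D)[0][:,0]
def crop(tag,x0,y0,x1,y1,f,out):
    im=cv2.imread(f'pics/{tag}.png')[y0:y1,x0:x1]; cv2.imwrite(f'pics/{out}.png',cv2.resize(im,None,fx=f,fy=f,interpolation=cv2.INTER_CUBIC))
def delta(pos,rot=None):
    "shift in tool axes from measured tcp to world pos"
    st=manip.read_state(); Rt=R.from_rotvec(st['tool_rot']); return Rt.inv().apply(np.array(pos)-st['tcp_pos'])
E
python3 - <<'E'
from h import *
a=snap('scene','sc');b=snap('side','si');c=snap('wrist','wr')
top=np.hstack([cv2.imread('pics/sc.png'),cv2.imread('pics/si.png')])
s=manip.read_state();print(s)
print(R.from_rotvec(s['tool_rot']).as_matrix().round(3))
for x in(a,b,c):print(ray(x,(280,210)))
E
```

```text
pics
plant.py
{'time_s': 0.15, 'joint_positions': array([-1.30559339,  0.33272989, -0.06468848,  1.46073537,  0.02161599,
        1.34988685, -0.08850569]), 'joint_velocities': array([ 0.00017724, -0.00080707, -0.00214951, -0.00242652, -0.00063109,
        0.00058306,  0.0017854 ]), 'joint_efforts': array([ 3.64850193e-04, -6.23627758e+01,  2.45600136e-02, -3.90143108e+01,
       -6.11658976e-02,  3.72209831e-02,  5.81721815e-05]), 'tcp_pos': array([0.1773396 , 0.59903811, 0.24094089]), 'tool_rot': array([-4.50502795e-01, -3.10903363e+00,  1.66500652e-03]), 'wrist_force': array([-0.63293465, -0.33948427, -0.4852521 ]), 'wrist_torque': array([-0.03336343,  0.02521351,  0.03655207]), 'finger_force': 0.0, 'opening': 0.08685582078060244}
[[-0.959  0.284 -0.   ]
 [ 0.284  0.959 -0.001]
 [-0.    -0.001 -1.   ]]
(array([ 1.26550246, -0.60472035,  1.18443983]), array([-0.54074013,  0.44602157, -0.71320745]))
(array([-0.12654137, -0.6029928 ,  1.05509675]), array([ 0.47484247,  0.49724944, -0.72613196]))
(array([0.10593455, 0.62087057, 0.38404269]), array([ 0.26912978, -0.08762311, -0.95910967]))
```

View pics/sc.png

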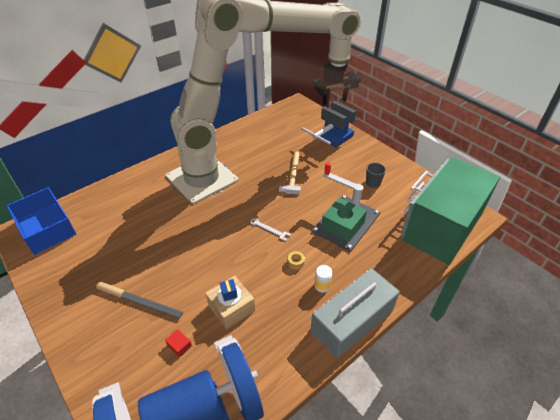

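View pics/si.png

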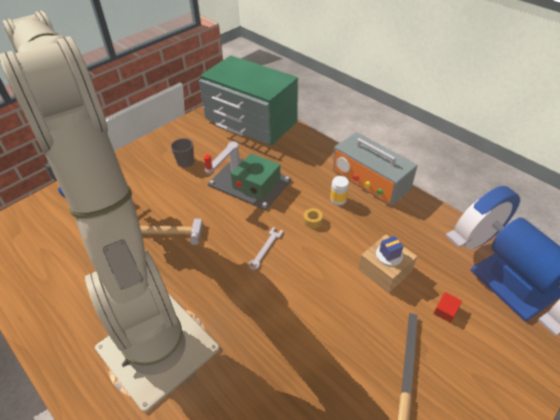

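The scene view shows the unit at about (229,290) and the stand at (345,218), with the lever knob at (328,168). In the side view the unit is at (390,248), the stand at (255,175) and the knob at (208,160). I'll enlarge these next.

```bash
python3 - <<'E'
import cv2,numpy as np
def c(t,x,y,w,h):
    im=cv2.imread(f'pics/{t}.png')[y:y+h,x:x+w]; return cv2.resize(im,(400,300),interpolation=cv2.INTER_CUBIC)
cv2.imwrite('pics/mos.png',np.vstack([np.hstack([c('sc',190,265,80,60),c('si',350,225,80,60)]),np.hstack([c('sc',300,155,100,75),c('si',195,130,100,75)])]))
cv2.imwrite('pics/mos2.png',np.vstack([np.hstack([c('sc',300,175,100,75),c('si',195,140,100,75)])]))
E
```

```text
(no output)
```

View pics/mos.png

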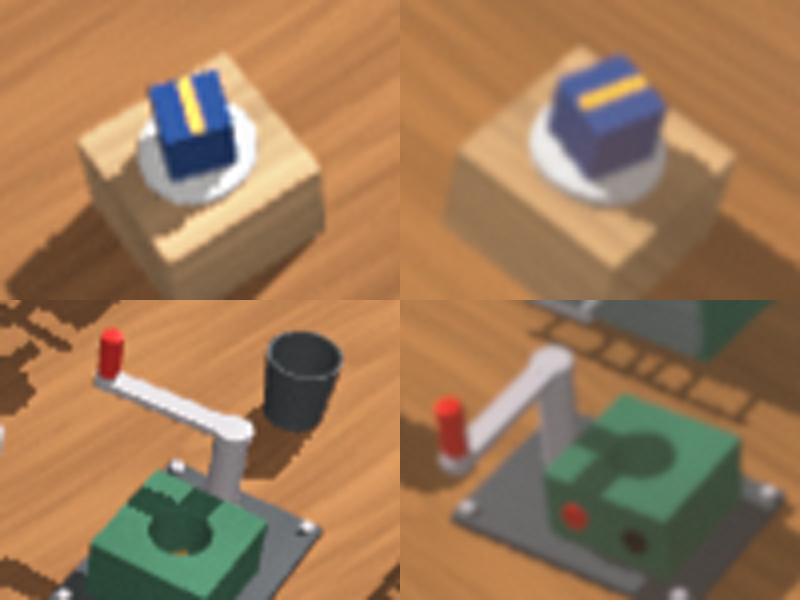

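In the 5x crops, the stripe centre is at (191,106) in scene and (212,92) in side. In the 4x crops, the pocket centre is at (181,228) and (242,155), the knob top at (112,33) and (52,102), and the hinge top at (235,130) and (153,56). Next I'll triangulate these.

```bash
python3 - <<'E'
from h import *
a,b=load('sc'),load('si')
A=lambda x,y:(190+x/5-.4,265+y/5-.4); B=lambda x,y:(350+x/5-.4,225+y/5-.4)
C=lambda x,y:(300+x/4-.375,155+y/4-.375); D=lambda x,y:(195+x/4-.375,130+y/4-.375)
for n,p,q in [('stripe',A(191,106),B(212,92)),('s1',A(185,78),B(245,82)),('s2',A(197,132),B(180,102)),('pocket',C(181,228),D(242,155)),('knob',C(112,33),D(52,102)),('hinge',C(235,130),D(153,56)),
 ('blkcorner far',C(175,170+3),D(147,163)),('c right',C(266,225),D(228,97)),('c left',C(92,242),D(223,222))]:
    x,e=tri((a,p),(b,q)); print(n,x.round(4),e,np.hypot(x[0],x[1]).round(3))
# stripe directions from each cam at z=.125
for s,P in((a,[A(185,78),A(197,132)]),(b,[B(180,102),B(245,82)])):
    u=[atz(s,p,.125) for p in P]; d=u[1]-u[0]; print('stripe',np.mean(u,0).round(4),np.hypot(*d[:2]),np.degrees(np.arctan2(d[1],d[0])))
for s,P in((a,C(181,228)),(b,D(242,155))): print('pk',atz(s,P,.08))
E
```

```text
stripe [ 0.6077 -0.2687  0.1233] [np.float64(0.3), np.float64(0.3)] 0.664
s1 [ 0.607  -0.2774  0.1494] [np.float64(8.9), np.float64(8.9)] 0.667
s2 [ 0.608  -0.2598  0.0977] [np.float64(8.1), np.float64(8.1)] 0.661
pocket [0.589  0.2628 0.0794] [np.float64(2.1), np.float64(2.1)] 0.645
knob [0.4423 0.3049 0.1982] [np.float64(0.9), np.float64(0.9)] 0.537
hinge [0.5717 0.3443 0.1457] [np.float64(0.9), np.float64(0.9)] 0.667
blkcorner far [0.5303 0.3164 0.0744] [np.float64(1.5), np.float64(1.5)] 0.618
c right [0.6344 0.3301 0.0758] [np.float64(1.5), np.float64(1.5)] 0.715
c left [0.5318 0.2146 0.0608] [np.float64(9.4), np.float64(9.4)] 0.573
stripe [ 0.6079 -0.2684  0.125 ] 0.04042709553330513 -24.382568345683776
stripe [ 0.6066 -0.2698  0.125 ] 0.03975918760213681 -25.28892871913807
pk [0.58839084 0.26500452 0.08      ]
pk [0.58770009 0.25960576 0.08      ]
```

The heights check out: head top 0.123 m, pocket 0.079, hinge 0.146, knob 0.198. Hinge to pocket comes to 83 mm and hinge to knob to 135 mm. The stand's yaw is about 11°, the lever is at about q = 1.47, and unit x points at about -25°. I'll fly over the stand so the wrist camera can look straight down into the pocket.

The rows are not in the units I measure in: shifts go in shares of 0.5 m and turns go in shares of 120 degrees. I convert before sending: -0.42 m is -0.84, -0.27 m is -0.54, 0.864 rad is 0.4125.

Request:
{"method": "drive_effector", "body": {"deltas": [0,0,0.0859,-0.1,-0.05,-0.06,0.087,0,0,0.1719,-0.2,-0.1,-0.06,0.087,0,0,0.2578,-0.32,-0.16,-0.06,0.087,0,0,0.3438,-0.42,-0.21,-0.06,0.087,0,0,0.4125,-0.54,-0.26,-0.06,0.087,0,0,0.4125,-0.64,-0.314,-0.06,0.087,0,0,0.4125,-0.74,-0.364,-0.06,0.087,0,0,0.4125,-0.84,-0.414,-0.06,0.087]}}

```text
time_s: 1.15
tcp_pos: [0.5224, 0.2802, 0.2715]
tool_rot: [-1.711, -2.635, -0.0]
wrist_force: [0.3, 0.7, 0.4]
opening: 0.0871
finger_force: 0.0
```

```bash
python3 - <<'E'
from h import *
s=manip.read_state(); print(s['joint_positions'].round(2), delta([.6195,.194,.27]).round(3)); print(R.from_rotvec(s['tool_rot']).as_matrix().round(3))
E
```

```text
[-0.83  0.25  0.32  1.52 -0.08  1.38 -0.09] [-0.118  0.054  0.001]
[[-0.407  0.913 -0.   ]
 [ 0.913  0.407  0.   ]
 [ 0.    -0.    -1.   ]]
```

In the tool's units: -0.107 m is -0.214, -0.055 m is -0.11.

Request:
{"method": "drive_effector", "body": {"deltas": [0,0,0,-0.11,0.052,0,0.087,0,0,0,-0.214,0.104,0,0.087,0,0,0,-0.214,0.104,0,0.087,0,0,0,-0.214,0.104,0,0.087]}}

```text
time_s: 1.65
tcp_pos: [0.6121, 0.2054, 0.271]
tool_rot: [-1.71, -2.634, 0.001]
wrist_force: [-0.7, 0.6, 1.2]
opening: 0.0869
finger_force: 0.0
```

```bash
python3 - <<'E'
from h import *
s=snap('wrist','w1'); print(s['fx'],s['k1'],ray(s,(280,210)))
p=proj(s,[.589,.263,.08])[0]; print(p)
E
```

```text
337.818181804248 -0.04777260109439163 (array([0.58204398, 0.27420518, 0.41427496]), array([ 0.1081338 , -0.26191113, -0.95901493]))
[284.59420453 124.88373233]
```

View pics/w1.png

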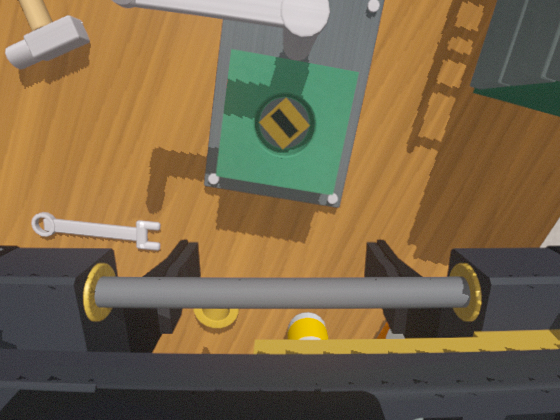

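The wrist view shows the pocket at (285,124) with the brass coupling inside it. Its slot runs from about (274,111) to (297,138). Next is an enlarged crop.

```bash
python3 -c "
from h import *
crop('w1',205,40,365,200,3.75,'w1c')"
```

```text
(no output)
```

View pics/w1c.png

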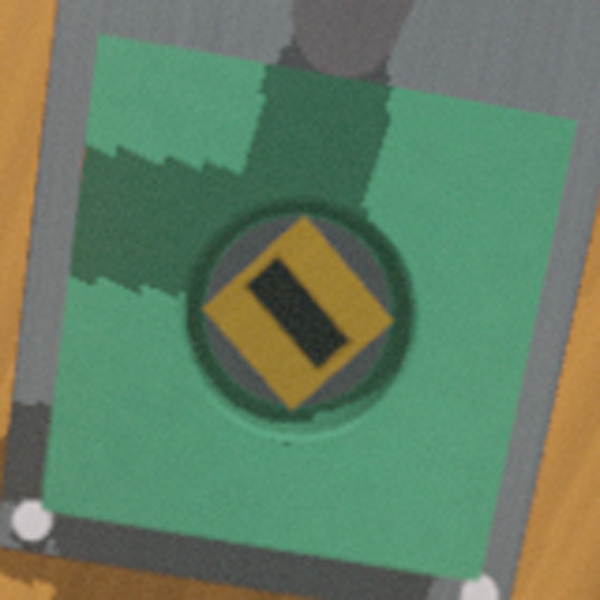

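The 3.75x crop gives the block corners at (98,36), (578,122), (484,580) and (43,510). The slot ends are at (263,272) and (334,354), and the coupling corners at (304,215), (393,321), (292,410) and (202,309).

```bash
python3 - <<'E'
from h import *
s=load('w1'); P=lambda x,y:(205+(x+.5)/3.75-.5,40+(y+.5)/3.75-.5)
c=np.array([atz(s,P(*p),.08) for p in [(98,36),(578,122),(484,580),(43,510)]])
print(c.round(4), 'centre',c.mean(0).round(4))
for i in range(4):
    d=c[(i+1)%4]-c[i]; print('side',np.linalg.norm(d).round(4),np.degrees(np.arctan2(d[1],d[0])).round(1))
k=np.array([atz(s,P(*p),.03) for p in [(304,215),(393,321),(292,410),(202,309)]]); print('coupl',k.mean(0).round(4))
for i in range(4):
    d=k[(i+1)%4]-k[i]; print('side',np.linalg.norm(d).round(4),np.degrees(np.arctan2(d[1],d[0])).round(1))
e=[atz(s,P(*p),.03) for p in [(263,272),(334,354)]]; d=e[1]-e[0]; print('slot',np.mean(e,0).round(4),np.linalg.norm(d),np.degrees(np.arctan2(d[1],d[0])))
print(manip.read_state()['joint_positions'].round(3)); print('pk circle',atz(s,P(300,312),.08))
# stand height from two views (w1 pocket vs scene block corners) 
a=load('sc'); C=lambda x,y:(300+x/4-.375,155+y/4-.375)
for w,q in(((98,36),C(175,172)),((578,122),C(267,224)),((43,510),C(92,240))): print(tri((s,P(*w)),(a,q)))
print('move to unit', delta([.6077,-.2687,.30]).round(3))
E
```

```text
[[0.5159 0.3051 0.08  ]
 [0.6324 0.3353 0.08  ]
 [0.6629 0.2205 0.08  ]
 [0.5465 0.1896 0.08  ]] centre [0.5894 0.2626 0.08  ]
side 0.1203 14.5
side 0.1189 -75.1
side 0.1205 -165.2
side 0.1195 104.8
coupl [0.5889 0.2624 0.03  ]
side 0.0401 -24.7
side 0.0398 -114.7
side 0.0399 155.9
side 0.0402 65.6
slot [0.589  0.2629 0.03  ] 0.03166758696948691 -24.350759888207712
[-0.675  0.375  0.378  1.375 -0.138  1.418  0.121]
pk circle [0.5882431 0.2647797 0.08     ]
(array([0.52420645, 0.30994361, 0.08077007]), [np.float64(9.4), np.float64(9.4)])
(array([0.63282164, 0.33593843, 0.07388002]), [np.float64(0.7), np.float64(0.7)])
(array([0.5469847 , 0.19012636, 0.0810585 ]), [np.float64(0.5), np.float64(0.5)])
move to unit [-0.432 -0.198 -0.029]
```

The slot is at -24.5° world, which is -0.69 rad in the stand frame and within its range. The pocket is at (0.589, 0.2626). Now I'll move to the unit with the wrist camera above it.

In the tool's units: -0.44 m is -0.88, -0.03 m is -0.06, 0.8 rad is 0.382.

Request:
{"method": "drive_effector", "body": {"deltas": [0,0,0.0477,-0.11,-0.058,-0.06,0.087,0,0,0.0955,-0.22,-0.116,-0.06,0.087,0,0,0.1432,-0.33,-0.174,-0.06,0.087,0,0,0.191,-0.44,-0.234,-0.06,0.087,0,0,0.2387,-0.55,-0.292,-0.06,0.087,0,0,0.2865,-0.66,-0.35,-0.06,0.087,0,0,0.3342,-0.77,-0.408,-0.06,0.087,0,0,0.382,-0.88,-0.466,-0.06,0.087]}}

```text
time_s: 2.7
tcp_pos: [0.5792, -0.2873, 0.3019]
tool_rot: [-2.601, -1.761, -0.003]
wrist_force: [0.4, -0.1, -0.3]
opening: 0.0871
finger_force: 0.0
```

Request:
{"method": "drive_effector", "body": {"deltas": [0,0,0.0263,-0.1,0.016,0,0.087,0,0,0.0263,-0.1,0.016,0,0.087,0,0,0.0263,-0.1,0.016,0,0.087]}}

```text
time_s: 3.08
tcp_pos: [0.5684, -0.3352, 0.3014]
tool_rot: [-2.647, -1.691, -0.002]
wrist_force: [0.3, 0.8, -0.5]
opening: 0.0872
finger_force: 0.0
```

```bash
python3 - <<'E'
from h import *
s=snap('wrist','w2'); print(manip.read_state()['joint_positions'].round(3))
p=proj(s,[.6077,-.2687,.125])[0].astype(int); print(p)
x,y=max(p[0]-70,0),max(p[1]-70,0); print(x,y); crop('w2',x,y,x+140,y+140,4,'w2c')
E
```

```text
[-0.036  0.456  0.734  1.294 -0.301  1.503  0.234]
[290 108]
220 38
```

View pics/w2c.png

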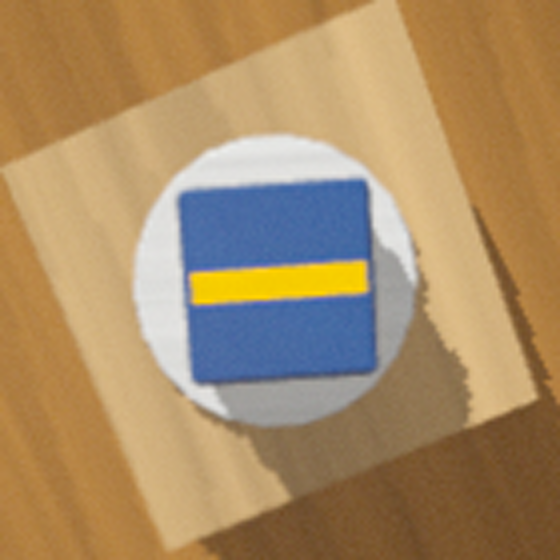

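The 4x crop shows the head top corners at (179,193), (367,180), (377,371) and (196,383), with the stripe running nearly along the image x axis.

```bash
python3 - <<'E'
from h import *
s=load('w2'); a,b=load('sc'),load('si'); P=lambda x,y:(220+(x+.5)/4-.5,38+(y+.5)/4-.5)
c=np.array([atz(s,P(*p),.125) for p in [(179,193),(367,180),(377,371),(196,383)]]); print('centre',c.mean(0).round(4))
for i in range(4):
    d=c[(i+1)%4]-c[i]; print('side',np.linalg.norm(d).round(4),np.degrees(np.arctan2(d[1],d[0])).round(1))
e=[atz(s,P(*p),.125) for p in [(192,289),(367,278)]]; d=e[1]-e[0]; print('stripe',np.degrees(np.arctan2(d[1],d[0])))
print(tri((s,P(280,282)),(a,(190+191/5-.4,265+106/5-.4)),(b,(350+212/5-.4,225+92/5-.4))))
st=manip.read_state(); M=R.from_rotvec(st['tool_rot']).as_matrix(); print('tool y deg',np.degrees(np.arctan2(M[1,1],M[0,1])))
ctr=c.mean(0); ctr[2]=.102; print(delta(ctr).round(4))
E
```

```text
centre [ 0.6069 -0.2678  0.125 ]
side 0.0423 -21.0
side 0.0422 -110.4
side 0.0421 159.0
side 0.0422 69.8
stripe -21.29236857830527
(array([ 0.60746535, -0.26826026,  0.12309715]), [np.float64(0.7), np.float64(0.0), np.float64(0.7)])
tool y deg -24.782061472503162
[0.0763 0.0067 0.1995]
```

In the tool's units: 0.12 m is 0.24, 0.08 m is 0.16, -0.071 rad is -0.0339.

Request:
{"method": "drive_effector", "body": {"deltas": [0,0,-0.0339,0.08,0.01,0.06,0.087,0,0,-0.0339,0.152,0.012,0.16,0.087,0,0,-0.0339,0.152,0.012,0.24,0.087,0,0,-0.0339,0.152,0.012,0.24,0.087,0,0,-0.0339,0.152,0.012,0.24,0.087]}}

```text
time_s: 3.75
tcp_pos: [0.6059, -0.2706, 0.1836]
tool_rot: [2.586, 1.781, 0.002]
wrist_force: [0.7, 0.1, 0.1]
opening: 0.0868
finger_force: 0.0
```

```bash
python3 - <<'E'
from h import *
print(delta([.607,-.268,.104]).round(4)); st=manip.read_state(); M=R.from_rotvec(st['tool_rot']).as_matrix(); print(np.degrees(np.arctan2(M[1,1],M[0,1])),M[:,2].round(4))
E
```

```text
[ 0.0028 -0.0001  0.0796]
-20.87917581488051 [ 2.2e-03 -7.0e-04 -1.0e+00]
```

In the tool's units: 0.079 m is 0.158, 0.04 m is 0.08.

Request:
{"method": "drive_effector", "body": {"deltas": [0,0,0,0.006,0,0.08,0.087,0,0,0,0.006,0,0.158,0.087,0,0,0,0.006,0,0.158,0.087,0,0,0,0.006,0,0.158,0.087,0,0,0,0.006,0,0.158,0.07,0,0,0,0.006,0,0.158,0.055,0,0,0,0.006,0,0.158,0.04,0,0,0,0.006,0,0.158,0.035], "squeeze": 25}}

```text
time_s: 4.75
tcp_pos: [0.6063, -0.2677, 0.1026]
tool_rot: [-2.588, -1.781, -0.0]
wrist_force: [0.3, -0.4, 0.3]
opening: 0.0552
finger_force: 0.0
```

Request:
{"method": "drive_effector", "body": {"deltas": [0,0,0,0,0,0,0.035,0,0,0,0,0,0,0.035,0,0,0,0,0,0,0.035]}}

```text
time_s: 5.12
tcp_pos: [0.6064, -0.2678, 0.1025]
tool_rot: [2.588, 1.781, 0.0]
wrist_force: [0.4, -0.6, -0.2]
opening: 0.0439
finger_force: 25.0
```

In the tool's units: -0.14 m is -0.28, -0.13 m is -0.26.

Request:
{"method": "drive_effector", "body": {"deltas": [0,0,0,0,0,-0.04,0.035,0,0,0,0,0,-0.09,0.035,0,0,0,0,0,-0.14,0.035,0,0,0,0,0,-0.2,0.035,0,0,0,0,0,-0.26,0.035,0,0,0,0,0,-0.28,0.035,0,0,0,0,0,-0.28,0.035], "squeeze": 30}}

```text
time_s: 6.0
tcp_pos: [0.6062, -0.2678, 0.2427]
tool_rot: [2.588, 1.781, 0.001]
wrist_force: [0.7, -0.1, -4.5]
opening: 0.0438
finger_force: 30.0
```

```bash
python3 - <<'E'
from h import *
print(delta([.589,.2626,.2425]).round(4)); st=manip.read_state(); M=R.from_rotvec(st['tool_rot']).as_matrix(); print(np.degrees(np.arctan2(M[1,1],M[0,1])),M[:,2].round(4),st['joint_positions'].round(3))
E
```

```text
[ 4.893e-01 -2.054e-01  2.000e-04]
-20.916895196860672 [ 3.e-04  1.e-04 -1.e+00] [-0.135  0.478  0.691  1.38  -0.303  1.39   0.19 ]
```

In the tool's units: 0.41 m is 0.82, 0.355 m is 0.71, 0.062 rad is 0.0296.

Request:
{"method": "drive_effector", "body": {"deltas": [0,0,0,0.06,-0.026,0,0.035,0,0,0.0095,0.16,-0.068,0,0.035,0,0,0.0143,0.27,-0.114,0,0.035,0,0,0.0191,0.38,-0.16,0,0.035,0,0,0.0239,0.49,-0.206,0,0.035,0,0,0.0296,0.6,-0.252,0,0.035,0,0,0.0296,0.71,-0.298,0,0.035,0,0,0.0296,0.82,-0.344,0,0.035]}}

```text
time_s: 7.0
tcp_pos: [0.5909, 0.1784, 0.2411]
tool_rot: [-2.641, -1.7, 0.003]
wrist_force: [1.2, 0.2, -4.9]
opening: 0.0438
finger_force: 30.0
```

Request:
{"method": "drive_effector", "body": {"deltas": [0,0,0,0.08,-0.034,0,0.035,0,0,0,0.13,-0.054,0,0.035,0,0,0,0.156,-0.066,0,0.035,0,0,0,0.156,-0.066,0,0.035,0,0,0,0.156,-0.066,0,0.035,0,0,0,0.156,-0.066,0,0.035]}}

```text
time_s: 7.75
tcp_pos: [0.5947, 0.2595, 0.2428]
tool_rot: [2.643, 1.697, 0.0]
wrist_force: [0.0, 0.3, -5.2]
opening: 0.044
finger_force: 30.0
```

```bash
python3 - <<'E'
from h import *
print(delta([.589,.2626,.2425]).round(4)); st=manip.read_state(); M=R.from_rotvec(st['tool_rot']).as_matrix(); print(np.degrees(np.arctan2(M[1,1],M[0,1])),M[:,2].round(4),st['joint_positions'].round(3))
E
```

```text
[ 0.0004 -0.0064  0.0003]
-24.594679368955727 [ 4.e-04 -1.e-04 -1.e+00] [-0.866  0.412  0.524  1.416 -0.206  1.368 -0.766]
```

In the tool's units: 0.06 m is 0.12, -0.0064 m is -0.0128.

Request:
{"method": "drive_effector", "body": {"deltas": [0,0,0,0,-0.012,0,0.035,0,0,0,0,-0.0128,0.06,0.035,0,0,0,0,-0.0128,0.11,0.035,0,0,0,0,-0.0128,0.12,0.035,0,0,0,0,-0.0128,0.12,0.035,0,0,0,0,-0.0128,0.12,0.035]}}

```text
time_s: 8.5
tcp_pos: [0.589, 0.2641, 0.184]
tool_rot: [2.642, 1.7, 0.003]
wrist_force: [-0.3, 0.3, -4.4]
opening: 0.0436
finger_force: 30.0
```

```bash
python3 - <<'E'
from h import *
print(delta([.589,.2626,.1825]).round(4)); snap('scene','s3');snap('side','d3')
def c(t,x,y,w,h):
    im=cv2.imread(f'pics/{t}.png')[y:y+h,x:x+w]; return cv2.resize(im,(400,400),interpolation=cv2.INTER_CUBIC)
cv2.imwrite('pics/m3.png',np.hstack([c('s3',305,160,80,80),c('d3',215,130,80,80)]))
E
```

```text
[-0.0014  0.0006  0.0015]
```

View pics/m3.png

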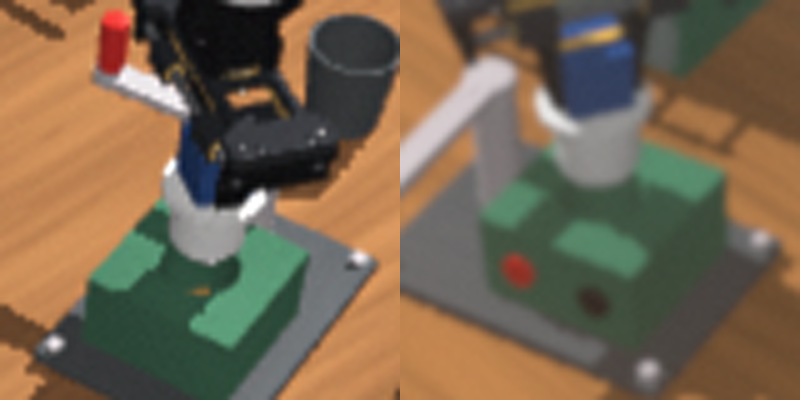

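The unit hangs upright, right over the pocket: spigot foot at about (205,255) in the left crop and (595,180) in the right. I'll lower it gently while watching the force.

In the tool's units: 0.034 m is 0.068, 0.029 m is 0.058.

Request:
{"method": "drive_effector", "body": {"deltas": [0,0,0,-0.0024,0,0.02,0.035,0,0,0,-0.0024,0,0.036,0.035,0,0,0,-0.0024,0,0.048,0.035,0,0,0,-0.0024,0,0.058,0.035,0,0,0,-0.0024,0,0.068,0.035,0,0,0,-0.0024,0,0.068,0.035]}}

```text
time_s: 9.35
tcp_pos: [0.5877, 0.2627, 0.1481]
tool_rot: [2.642, 1.7, -0.001]
wrist_force: [-0.1, -1.6, -4.7]
opening: 0.0436
finger_force: 30.0
```

```bash
python3 -c "
from h import *
print(delta([.589,.2626,.1825]).round(4))"
```

```text
[ 0.0004  0.0012 -0.0344]
```

In the tool's units: 0.025 m is 0.05, 0.023 m is 0.046.

Request:
{"method": "drive_effector", "body": {"deltas": [0,0,0,0.0008,0.002,0.012,0.035,0,0,0,0.0008,0.002,0.024,0.035,0,0,0,0.0008,0.002,0.036,0.035,0,0,0,0.0008,0.002,0.046,0.035,0,0,0,0.0008,0.002,0.05,0.035,0,0,0,0.0008,0.002,0.05,0.035]}}

```text
time_s: 10.1
tcp_pos: [0.589, 0.2628, 0.1235]
tool_rot: [-2.642, -1.7, 0.0]
wrist_force: [-0.3, -0.3, -4.9]
opening: 0.0438
finger_force: 30.0
```

Request:
{"method": "drive_effector", "body": {"deltas": [0,0,0,0,0,0.004,0.035,0,0,0,0,0,0.008,0.035,0,0,0,0,0,0.012,0.035,0,0,0,0,0,0.012,0.035]}}

```text
time_s: 10.6
tcp_pos: [0.5889, 0.2627, 0.1173]
tool_rot: [-2.642, -1.7, 0.0]
wrist_force: [0.1, -0.4, -5.3]
opening: 0.0441
finger_force: 30.0
```

The TCP is 3 mm below the height where the tang would rest on the coupling, and the force hasn't risen, so the tang is in the slot. I'll lower it the rest of the way and release.

In the tool's units: 0.0065 m is 0.013, 0.0055 m is 0.011.

Request:
{"method": "drive_effector", "body": {"deltas": [0,0,0,0,0,0.004,0.035,0,0,0,0,0,0.008,0.035,0,0,0,0,0,0.011,0.035,0,0,0,0,0,0.013,0.035,0,0,0,0,0,0.013,0.035]}}

```text
time_s: 11.22
tcp_pos: [0.5889, 0.2627, 0.1109]
tool_rot: [-2.642, -1.7, 0.0]
wrist_force: [0.1, 0.2, -5.4]
opening: 0.0437
finger_force: 30.0
```

Request:
{"method": "drive_effector", "body": {"deltas": [0,0,0,0,0,0,0.05,0,0,0,0,0,0,0.065,0,0,0,0,0,0,0.065,0,0,0,0,0,0,0.065]}}

```text
time_s: 11.72
tcp_pos: [0.5891, 0.2628, 0.1112]
tool_rot: [-2.642, -1.7, -0.001]
wrist_force: [-0.5, 0.8, -0.2]
opening: 0.0641
finger_force: 0.0
```

```bash
python3 -c "
from h import *
s=manip.read_state();print(s['joint_positions'].round(2))"
```

```text
[-0.86  0.5   0.49  1.58 -0.25  1.12 -0.74]
```

The fingers are released and the force is back to zero. I'll lift clear, turn towards the lever knob and look.

In the tool's units: -0.18 m is -0.36, -0.165 m is -0.33, 0.72 rad is 0.3438.

Request:
{"method": "drive_effector", "body": {"deltas": [0,0,0,0,0,-0.08,0.065,0,0,0,0,0,-0.18,0.065,0,0,0,0,0,-0.28,0.065,0,0,0,0,0,-0.36,0.065,0,0,0.0859,-0.03,-0.1,-0.36,0.065,0,0,0.1719,-0.06,-0.2,-0.36,0.065,0,0,0.2578,-0.092,-0.3,-0.36,0.065,0,0,0.3438,-0.092,-0.33,-0.36,0.065]}}

```text
time_s: 12.72
tcp_pos: [0.4174, 0.2899, 0.2915]
tool_rot: [-3.07, -0.66, 0.0]
wrist_force: [0.1, 0.4, 0.9]
opening: 0.0653
finger_force: 0.0
```

Request:
{"method": "drive_effector", "body": {"deltas": [0,0,0.043,0,0,0,0.065,0,0,0.043,0,0,0,0.065,0,0,0.043,0,0,0,0.065]}}

```text
time_s: 13.1
tcp_pos: [0.42, 0.289, 0.2911]
tool_rot: [-3.097, -0.53, -0.0]
wrist_force: [-0.4, 0.1, 0.5]
opening: 0.0649
finger_force: 0.0
```

```bash
python3 - <<'E'
from h import *
s=snap('wrist','w4'); a=snap('scene','s4'); st=manip.read_state(); print(st['joint_positions'].round(2)); M=R.from_rotvec(st['tool_rot']).as_matrix(); print(np.degrees(np.arctan2(M[1,1],M[0,1])))
im=cv2.imread('pics/w4.png'); A=cv2.imread('pics/s4.png')[160:240,305:385]
print(proj(s,[[.4423,.3049,.198],[.589,.2626,.133]]))
cv2.imwrite('pics/m4.png',np.hstack([im[:300],cv2.resize(A,(240,300))]))
E
```

```text
[-1.21  0.04  0.54  1.71 -0.02  1.4  -1.9 ]
-70.63633538675623
[[271.85461461 181.15861564]
 [382.24707547  15.34705124]]
```

View pics/m4.png

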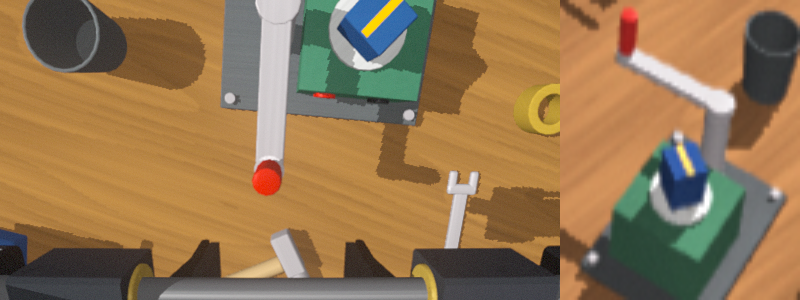

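The unit sits fully home, with its flange on the block. The red knob top is at (267,178) in the wrist view and at about (279,3) for the hinge.

```bash
python3 - <<'E'
from h import *
s=load('w4'); k=atz(s,(267,178),.196); 
print(k, tri((s,(267,178)),(load('sc'),(327.6,162.9)),(load('si'),(207.6,155.1))))
th=np.radians(14.8); x=np.array([np.cos(th),np.sin(th)]); y=np.array([-x[1],x[0]]); o=np.array([.589,.2626]); h=o+.085*y
d=k[:2]-h; q=np.arctan2(-d@x,-d@y); print('hinge',h,atz(s,(279,3),.146),'r',np.hypot(*d),'q',q)
st=manip.read_state(); Rt=R.from_rotvec(st['tool_rot']); M=Rt.as_matrix()
print('to knob',delta([*k[:2],.176]).round(4))
# poses about hinge relative to tool frame when at knob with tool y = closing tangent
t0=-q+th  # tangent angle
print('tangent deg',np.degrees(t0))
for i in range(0,17):
    f=q-i*.1
    if f<-.15: break
    p=h+.133*(-np.sin(f)*x-np.cos(f)*y)
    p0=h+.133*(-np.sin(q)*x-np.cos(q)*y)
    ang=np.arctan2(M[1,1],M[0,1]); c=np.cos(t0);sn=np.sin(t0)
    yv=np.array([c,sn]); xv=np.array([-sn,c])
    print(round(f,2), 'rz',round(-(q-f),2),'dx',round((p-p0)@xv,4),'dy',round((p-p0)@yv,4))
E
```

```text
[0.44291353 0.30885247 0.196     ] (array([0.44250981, 0.30721078, 0.19661264]), [np.float64(1.7), np.float64(1.7), np.float64(1.6)])
hinge [0.56728711 0.34477999] [0.56573833 0.34326188 0.146     ] r 0.12945877164457475 q 1.547892338017638
to knob [ 0.0282 -0.0112  0.115 ]
tangent deg -73.88769810904809
1.55 rz -0.0 dx 0.0 dy 0.0
1.45 rz -0.1 dx 0.0007 dy 0.0133
1.35 rz -0.2 dx 0.0027 dy 0.0264
1.25 rz -0.3 dx 0.0059 dy 0.0393
1.15 rz -0.4 dx 0.0105 dy 0.0518
1.05 rz -0.5 dx 0.0163 dy 0.0638
0.95 rz -0.6 dx 0.0232 dy 0.0751
0.85 rz -0.7 dx 0.0313 dy 0.0857
0.75 rz -0.8 dx 0.0403 dy 0.0954
0.65 rz -0.9 dx 0.0503 dy 0.1042
0.55 rz -1.0 dx 0.0611 dy 0.1119
0.45 rz -1.1 dx 0.0727 dy 0.1185
0.35 rz -1.2 dx 0.0848 dy 0.124
0.25 rz -1.3 dx 0.0974 dy 0.1282
0.15 rz -1.4 dx 0.1104 dy 0.1311
0.05 rz -1.5 dx 0.1236 dy 0.1327
-0.05 rz -1.6 dx 0.1369 dy 0.1329
```

In the tool's units: 0.113 m is 0.226, 0.05 m is 0.1, 0.057 rad is 0.0272.

Request:
{"method": "drive_effector", "body": {"deltas": [0,0,0.0272,0.056,-0.02,0,0.065,0,0,0.0272,0.056,-0.02,0.1,0.065,0,0,0.0272,0.056,-0.02,0.2,0.065,0,0,0.0272,0.056,-0.02,0.226,0.065,0,0,0.0272,0.056,-0.02,0.226,0.045,0,0,0.0272,0.056,-0.02,0.226,0.034,0,0,0.0272,0.056,-0.02,0.226,0.034], "squeeze": 5}}

```text
time_s: 14.08
tcp_pos: [0.4435, 0.3085, 0.1796]
tool_rot: [-3.109, -0.439, -0.003]
wrist_force: [-0.5, -0.2, -0.1]
opening: 0.0428
finger_force: 0.0
```

```bash
python3 -c "
from h import *
s=snap('wrist','w5')
st=manip.read_state();print(st['wrist_force'],delta([.4428,.308,.178]).round(4))"
```

```text
[-0.2420344   0.92629357 -0.25422474] [-0.0007  0.0002  0.0013]
```

In the tool's units: 0.0955 m is 0.191, 0.086 m is 0.172, -0.8 rad is -0.382.

Request:
{"method": "drive_effector", "body": {"deltas": [0,0,-0.0477,0.002,0.026,0,0.034,0,0,-0.0955,0.006,0.052,0,0.034,0,0,-0.1432,0.012,0.078,0,0.034,0,0,-0.191,0.021,0.104,0,0.034,0,0,-0.2387,0.032,0.128,0,0.034,0,0,-0.2865,0.046,0.15,0,0.034,0,0,-0.3342,0.062,0.172,0,0.034,0,0,-0.382,0.08,0.191,0,0.034]}}

```text
time_s: 15.12
tcp_pos: [0.5081, 0.2276, 0.1788]
tool_rot: [-2.691, -1.62, -0.002]
wrist_force: [-0.7, 2.0, 0.5]
opening: 0.034
finger_force: 0.7
```

```bash
python3 - <<'E'
from h import *
st=manip.read_state(); M=R.from_rotvec(st['tool_rot']).as_matrix()
h=np.array([.5673,.3448]); r=st['tcp_pos'][:2]-h; a=np.arctan2(M[1,1],M[0,1]); print('r',np.hypot(*r),'tool y',np.degrees(a),'radial+90',np.degrees(np.arctan2(r[1],r[0]))+90, 'q',np.radians(14.8-90)-np.arctan2(r[1],r[0]),st['wrist_force'],st['joint_positions'].round(2))
s=snap('wrist','w6')
E
```

```text
r 0.13134662072846123 tool y -27.889912443780286 radial+90 -26.80739317785057 q 0.726186004125319 [-0.70754526  1.98658405  0.52298842] [-0.96  0.24  0.53  1.75 -0.13  1.18 -0.88]
```

In the tool's units: 0.089 m is 0.178, 0.086 m is 0.172, -0.73 rad is -0.3485.

Request:
{"method": "drive_effector", "body": {"deltas": [0,0,-0.0477,0.002,0.026,0,0.034,0,0,-0.0955,0.006,0.052,0,0.034,0,0,-0.1432,0.012,0.078,0,0.034,0,0,-0.191,0.021,0.104,0,0.034,0,0,-0.2387,0.032,0.128,0,0.034,0,0,-0.2865,0.046,0.15,0,0.034,0,0,-0.3342,0.062,0.172,0,0.034,0,0,-0.3485,0.068,0.178,0,0.034]}}

```text
time_s: 16.18
tcp_pos: [0.6024, 0.2155, 0.1783]
tool_rot: [-1.941, -2.471, -0.0]
wrist_force: [-1.2, -0.9, 1.1]
opening: 0.0342
finger_force: 0.6
```

```bash
python3 - <<'E'
from h import *
st=manip.read_state(); M=R.from_rotvec(st['tool_rot']).as_matrix()
h=np.array([.5673,.3448]); r=st['tcp_pos'][:2]-h; a=np.arctan2(M[1,1],M[0,1]); print('r',np.hypot(*r),'tool y',np.degrees(a), 'q',np.radians(14.8-90)-np.arctan2(r[1],r[0]),st['wrist_force'])
E
```

```text
r 0.13394415378086522 tool y 13.70150766883601 q -0.007074943392905819 [-1.21541334 -0.87188025  1.09694874]
```

Request:
{"method": "drive_effector", "body": {"deltas": [0,0,0,0,0.004,0,0.034,0,0,0,0,0.008,0,0.034,0,0,0,0,0.012,0,0.034,0,0,0,0,0.012,0,0.034]}}

```text
time_s: 16.68
tcp_pos: [0.6072, 0.2164, 0.1781]
tool_rot: [-1.94, -2.469, 0.003]
wrist_force: [-6.2, -2.4, 3.4]
opening: 0.0339
finger_force: 3.0
```

The force rose to about 6.6 N, against about 1.2 N of friction, so the lever is on its stop. I'll back off, open, lift away and check.

In the tool's units: -0.12 m is -0.24, -0.08 m is -0.16.

Request:
{"method": "drive_effector", "body": {"deltas": [0,0,0,0,-0.01,0,0.045,0,0,0,0,-0.01,0,0.06,0,0,0,0,-0.01,0,0.06,0,0,0,0,-0.01,-0.06,0.06,0,0,0,0,-0.01,-0.16,0.06,0,0,0,0,-0.01,-0.24,0.06,0,0,0,-0.1,-0.01,-0.24,0.06,0,0,0,-0.14,-0.01,-0.24,0.06]}}

```text
time_s: 17.68
tcp_pos: [0.6207, 0.1441, 0.2987]
tool_rot: [1.944, 2.466, 0.001]
wrist_force: [0.3, -0.7, -0.4]
opening: 0.0602
finger_force: 0.0
```

Request:
{"method": "drive_effector", "body": {"deltas": [0,0,0,0,0,0,0.06,0,0,0,0,0,0,0.06]}}

```text
time_s: 17.92
tcp_pos: [0.6194, 0.1491, 0.2975]
tool_rot: [-1.938, -2.471, -0.0]
wrist_force: [0.0, 0.8, -0.2]
opening: 0.0599
finger_force: 0.0
```

```bash
python3 - <<'E'
from h import *
s=snap('wrist','w7'); a=snap('scene','s7')
A=cv2.imread('pics/s7.png')[160:240,305:385]
cv2.imwrite('pics/m7.png',np.hstack([cv2.imread('pics/w7.png')[:300],cv2.resize(A,(240,300))]))
o=np.array([.589,.2626]);th=np.radians(14.8);y=np.array([-np.sin(th),np.cos(th)])
print('knob at q=0 expected',proj(s,[*(o-.048*y),.196]),'hinge',proj(s,[*(o+.085*y),.146]))
E
```

```text
knob at q=0 expected [[279.69229675 119.05011842]] hinge [[277.06343199 -60.39414835]]
```

View pics/m7.png

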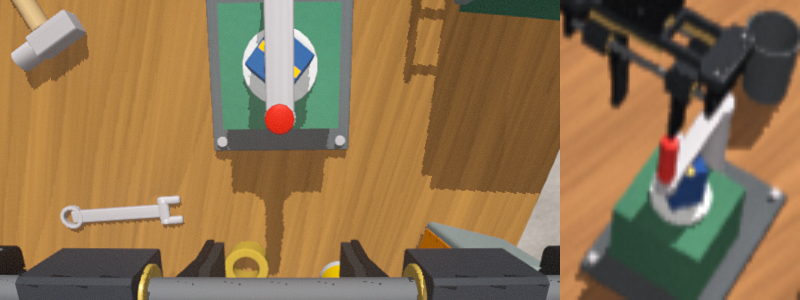

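The lever lies shut over the unit. The knob is at (279,119), where (280,119) is expected for q = 0, and the gripper is clear. Handing in.

```bash
python3 -c "
from plant import manip
print(manip.hand_in())"
```

```text
the job is handed in; nothing more can be done
None
```

The job is handed in: the unit is fully home in the stand's pocket with its tang in the slot, the lever is shut on its stop, the gripper is clear, and nothing else on the bench was touched; no verdict came back.

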